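# Load the rattle shaker and hold its run paddle

### The arm

A 6-joint arm with a two-finger parallel gripper is mounted at the origin on the work surface. World frame = base frame: x ahead of the robot, y to its left, z up, the work surface at z = 0. Lengths are in mm, angles in rad, forces in N, time in s.
With the tool pointing down it reaches from about 425 to 925 mm from the base axis. Payload 12.5 kg.
Tool frame: the origin (TCP) lies midway between the tips of the shut fingers; the grasp point (between the pads) lies 19 mm behind it; z points along the fingers, y is the line along which they close (so a half turn about z gives the same grasp; the last joint's range is limited). The gripper opens to 85 mm and grips with 20 to 120 N. Pads are 22 mm wide; open, the fingers measure 114 mm over their backs; the gripper's body (76 mm by 85 mm) begins 54 mm behind the grasp point. The pads swing forward as they close: fully open they stand 13 mm farther back than shut.
Start: joints at [1.012, 0.491, 1.559, -0, 1.092, -0.106], TCP at [273.414, 562.041, 231.327] pointing down, gripper open.
Joint ranges: [-3.1, 3.1], [-0.84, 2.19], [0.05, 2.79], [-1.13, 4.28], [0.06, 2.93], [-2.69, 2.69]. Speed limits (rad/s): [2.22, 2.22, 2.79, 3.14, 3.14, 3.14].

### API

Orientations are given as a unit quaternion [x, y, z, w].
In Python, from cell import sensors, get_image, job_done, finder gives the robot as it stands. The module is installed in compiled form; this text tells all that it offers.
- The arm moves only by the tool carry_out, never from a script. Its argument "rows" is one flat list of numbers, 5 for each row, row after row: the opening, from -1 (shut) to 1 (fully open), then the shift along the world's x, y, z in m, then the turn about the world's z in rad. A call has 1 to 8 rows; each row shifts and turns the commanded pose from where the row before left it; what a row does not reach is not made up. A row lasts 1/8 s, in which the tool goes at most 62.5 mm and 10.7 degrees, less where a joint would pass 70% of its speed; a pose out of reach is approached as far as the arm can. A call with a gripper value outside its range is refused whole. The fingers move at their own pace and stop on an object; the grip force is fixed at half the most. Time passes only in rows, so rows that do not move let the fingers close. It gives the time, the measured TCP pose, the force, the opening and the grip force at its end, in the units of the state.
- sensors.read_state(): the state, without advancing time (a new reading comes with each control period).
- get_image(name): name is "side" or "top"; returns a dict with "color" (384x512x3 uint8, red, green, blue), "camera_matrix" (3x3 intrinsics, pixels), "dist_coeffs" ([k1, k2, p1, p2, k3] as OpenCV has them; the pictures are not rectified), "camera_from_world" (4x4, takes a point from world to camera coordinates). Camera axes: x right, y up, looking along -z (the intrinsics and any distortion apply to the point x, -y, -z); pixel columns grow to the right and rows downward; lengths in mm; the calibration is good to about 2 mm. A picture is of the moment at which its call begins. There is no depth.
- job_done(): hands the job in; it is judged then, once.
Trained networks look in the newest picture that a camera, given by its name, has taken for a name from the list of things; names that differ only in an ending like _2 or _b are one class to them, and where a whole thing is asked for, a point or a joint stands for the part that bears it (a point fixed in the world has none). Each returns a list of dicts, best first, with "conf" (0 to 1); they miss things now and then, are a little off and sometimes report something else, mostly with a low value. They report only what shows in the picture. A call takes as long as a camera call. They do not tell look-alikes from the thing itself.
- finder.recognise(camera, label): "at" ([column, row] in pixels, amid what is visible of it).
- finder.silhouettes(camera, label): "mask" (384x512 bool, what is visible of it) and "at" ([column, row] in pixels, amid what is visible of it).
The state is a dict: "time_s": time; "joint_pos": joint angles; "qd": joint speeds; "joint_torque": joint torques, N m; "tool_pos": TCP position; "tool_rot": TCP orientation; "ft_force": force on the tool from outside, world axes, zero at the start; "torque": the same for the moment, N m; "finger_gap": finger opening in mm; "grasp_force": force on a finger pad.
Only numpy, scipy, OpenCV 4.12 (cv2) and the standard library are available. Lean on these libraries where they do the work, as an engineer would, in place of code of your own. Each camera call takes 0.05 s, during which the arm holds its last target. There are 200 camera calls.

### The job

Load the rattle shaker and run it: pick up the little steel pan by its handle, tip all four pebbles out of it into the shaker's tin, and stand the empty pan upright on the table again and let go of it. Then press the spring-loaded paddle of the hand control half way down, so that it is level and even with the top of the brass post beside it (the shaker runs only there, not released and not fully down), and finish while still holding it there. Leave the screwdriver, comb and jar lid where they are.

Things in the scene. Friction and masses are not known exactly. Their poses are not given: they have to be found in the camera images.
- pan: small steel pan of 0.14 to 0.24 kg holding four pebbles: round flared bowl, outer diameter 64 mm at the foot, 112 mm at the rim, 42 mm high, walls 4 mm, floor 5 mm; a straight level round handle, 14 mm in diameter, runs along the pan's -y, axis 36 mm above the foot, ending 158 mm from the bowl's axis. Origin: centre of the bowl's underside, z up out of the mouth.
- pan_grip (a point): point on the axis of the pan's handle, 105 mm from the bowl's axis along the pan's -y and 36 mm above the pan's foot: the place to grip
- shaker: rattle shaker fixed to the table, in the middle or on the left: a plywood block 150 x 150 mm, top 30 mm above the table, carrying a round open aluminium tin 164 mm across its rim (inside about 146 mm wide at the floor, 156 mm at the rim); tin floor 35 mm and rim 70 mm above the table. Origin: on the table under the tin's centre, z up.
- control: hand control fixed to the table, in the other of the two places: a wooden base 160 x 85 mm, 22 mm high, with a black sprung paddle along its middle and a thin brass post beside it. The paddle's hinge is 62 mm from the origin to the base's +x, 48 mm above the table; the paddle runs from it towards -x. Origin: centre of the base's underside, z up.
- paddle (a joint): angle of the spring-loaded paddle in rad: 0 released, tip sloping up; 0.15 half travel, paddle level; 0.30 fully down on its stop. The paddle is 46 mm wide, 8 mm thick, 138 mm long. Pressed at the pad it starts to move at about 2.5 N, takes about 5 N at half travel and 7 N fully down, and springs back when let go.
- paddle_pad (a point): centre of the round thin rubber pad (34 mm across) on the paddle's upper face, 95 mm from the hinge: the place to press. Its height above the table is about 66 mm released, 52 mm at half travel, 38 mm fully down; it moves with the paddle.
- post_top (a point): centre of the top of the brass post, 8 mm in diameter, standing 36 mm to the control's +y side of the paddle's middle line; its top is 52 mm above the table, level with the paddle's upper face at half travel
- screwdriver: screwdriver with a red handle lying on the far right, 190 mm long; leave it alone. Origin: underside, near its middle
- comb: plastic comb lying on the table on the far side, beyond the middle, 160 x 32 x 8 mm, along its own x; leave it alone. Origin: underside, at its middle
- lid: shallow round aluminium jar lid lying open side up on the far left, 72 mm across, 18 mm high; leave it alone. Origin: centre of its underside
- pebble1: grey chunky stone pebble with rounded edges, 18 x 16 x 15 mm, 12 g, starting in the pan. Origin: its centre
- pebble2: grey chunky stone pebble with rounded edges, 18 x 16 x 15 mm, 12 g, starting in the pan. Origin: its centre
- pebble3: grey chunky stone pebble with rounded edges, 18 x 16 x 15 mm, 12 g, starting in the pan. Origin: its centre
- pebble4: grey chunky stone pebble with rounded edges, 18 x 16 x 15 mm, 12 g, starting in the pan. Origin: its centre
Not all that is in view belongs to the job. Of the things like the shaker, leave any that is turquoise; of the rest the smaller one is meant.

How it is judged (in metres and radians):
On the way, in this order (a step that is already met when the one before it is completed fails the run):
1. the pebbles are tipped out of the pan: all four are in the tin while the pan is still tilted and lifted (horizontal distance between each of pebble1, pebble2, pebble3, pebble4 and shaker below 0.08 m and z of pebble1 in the frame of shaker between 0.03 and 0.07 m and z of pebble2 in the frame of shaker between 0.03 and 0.07 m and z of pebble3 in the frame of shaker between 0.03 and 0.07 m and z of pebble4 in the frame of shaker between 0.03 and 0.07 m and angle between pan's own z axis and vertical above 0.7 rad and height (world z) of pan_grip above 0.07 m), for 0.1 s.
2. the empty pan stands upright on the table, let go (angle between pan's own z axis and vertical below 0.12 rad and height (world z) of pan below 0.006 m and contact force between the fingers and pan below 0.1 N and linear speed of pan below 0.03 m/s), for 0.2 s.
3. the paddle is held at half travel (value of joint paddle between 0.105 and 0.195 rad and contact force between any of the fingers, the arm and paddle above 1 N), for 0.3 s.
At the end, for the whole second after the job is handed in: All four pebbles lie in the tin; the pan stands upright (within 0.12 rad) on the table, at rest, not touched by the fingers; the robot still presses the paddle (over 1 N) and keeps it steady at half travel: 0.105 to 0.195 rad (4 mm up or down at the pad) (all of step 2 and all of step 3 and horizontal distance between each of pebble1, pebble2, pebble3, pebble4 and shaker below 0.08 m and z of pebble1 in the frame of shaker between 0.03 and 0.07 m and z of pebble2 in the frame of shaker between 0.03 and 0.07 m and z of pebble3 in the frame of shaker between 0.03 and 0.07 m and z of pebble4 in the frame of shaker between 0.03 and 0.07 m and velocity of joint paddle between -0.1 and 0.1 rad/s); the arm keeps its last pose, push and grip.
It fails at once if screwdriver is pushed more than 30 mm from its place (distance of screwdriver from where it was at the start of the episode above 0.03 m).
It fails at once if comb is pushed more than 30 mm from its place (distance of comb from where it was at the start of the episode above 0.03 m).
It fails at once if lid is pushed more than 30 mm from its place (distance of lid from where it was at the start of the episode above 0.03 m).
It also fails if it takes over 67 s, if anything falls off the work surface, if the arm or the gripper's body presses on something with over 40 N, if the wrist force passes 120 N, or if a joint passes its speed limit or range.

## Working session

There is one attempt and no reset: what is moved stays moved. The work goes in short steps, Python scripts to look and compute and a tool call to move; the robot and the scene stay as the last step left them, time stands still between calls to the robot, and variables do not carry over. Pictures are saved under pics/ and viewed, at most 10 in all, crops included, and the job is handed in when it is done.

Besides the shell and the picture viewer there is one more tool, called after "Request:" as name(argument=value, ...) on one line, values as JSON. carry_out: Moves the arm, as the interface text tells. Its arguments: {"type":"object","properties":{"rows":{"type":"array","items":{"type":"number"}}},"required":["rows"]}

```bash
mkdir -p pics; cat > h.py <<'E'
import numpy as np, cv2
from cell import sensors, get_image, job_done, finder
def ray(im,px):
    K=np.array(im["camera_matrix"],float);d=np.array(im["dist_coeffs"],float);T=np.array(im["camera_from_world"],float)
    u=cv2.undistortPoints(np.array(px,float).reshape(-1,1,2),K,d).reshape(-1,2)
    D=np.c_[u[:,0],-u[:,1],-np.ones(len(u))]@T[:3,:3]
    return -T[:3,:3].T@T[:3,3],D
def onz(im,px,z):
    o,D=ray(im,px); s=(z-o[2])/D[:,2]; return (o+D*s[:,None])[:,:2]
def proj(im,P):
    K=np.array(im["camera_matrix"],float);d=np.array(im["dist_coeffs"],float);T=np.array(im["camera_from_world"],float)
    F=np.diag([1,-1,-1.]);R=F@T[:3,:3];t=F@T[:3,3]
    return cv2.projectPoints(np.array(P,float).reshape(-1,1,3),cv2.Rodrigues(R)[0],t,K,d)[0].reshape(-1,2)
def save(im,n): cv2.imwrite(n,im["color"][:,:,::-1])
E
python3 - <<'E'
from h import *
t=get_image("top");s=get_image("side")
save(t,"pics/t0.png");save(s,"pics/s0.png")
for l,z in [("pan",20),("pan_grip",36),("shaker",50),("control",22),("paddle_pad",66),("post_top",52),("pebble1",12)]:
    for c,im in (("top",t),("side",s)):
        for r in finder.recognise(c,l)[:4]:
            print(l,c,round(r["conf"],2),np.round(r["at"]),np.round(onz(im,[r["at"]],z)[0]))
for im in(t,s): print(np.round(ray(im,[[256,192]])[0]))
E
```

```text
pan top 0.79 [352. 205.] [ 500. -213.]
pan top 0.43 [129. 179.] [548. 353.]
pan side 0.64 [244. 279.] [ 502. -183.]
pan_grip top 0.66 [356. 207.] [ 495. -218.]
pan_grip top 0.37 [352. 198.] [ 516. -208.]
pan_grip side 0.81 [240. 284.] [ 495. -209.]
shaker top 0.88 [356. 296.] [ 274. -219.]
shaker top 0.79 [180. 290.] [280. 210.]
shaker top 0.56 [248. 164.] [591.  54.]
shaker top 0.18 [177. 114.] [711. 234.]
shaker side 0.97 [113. 293.] [ 274. -231.]
shaker side 0.93 [154. 158.] [277. 216.]
shaker side 0.56 [280. 194.] [587.  39.]
shaker side 0.55 [256. 128.] [547. 358.]
control top 0.76 [131. 176.] [557. 350.]
control side 0.82 [258. 140.] [553. 342.]
control side 0.44 [349. 215.] [737. -13.]
paddle_pad top 0.68 [130. 177.] [550. 340.]
paddle_pad side 0.85 [254. 129.] [541. 325.]
paddle_pad side 0.58 [282. 194.] [591.  15.]
post_top top 0.62 [131. 178.] [550. 340.]
post_top side 0.95 [261. 140.] [557. 285.]
pebble1 top 0.62 [338. 210.] [ 486. -180.]
pebble1 top 0.6 [350. 197.] [ 520. -210.]
pebble1 top 0.43 [338. 200.] [ 511. -179.]
pebble1 top 0.36 [346. 208.] [ 492. -200.]
pebble1 side 0.67 [240. 292.] [ 494. -207.]
pebble1 side 0.66 [253. 290.] [ 518. -204.]
[ 443.   41. 1199.]
[ 510. -718.  612.]
```

View pics/t0.png

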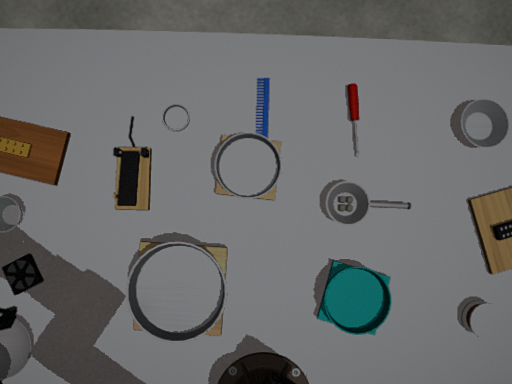

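View pics/s0.png

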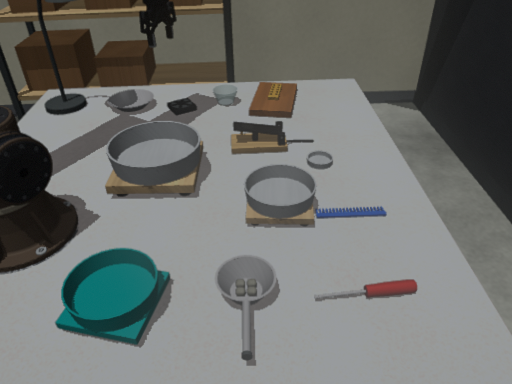

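```bash
python3 - <<'E'
from h import *
t=get_image("top");s=get_image("side")
st=sensors.read_state(); print(st["tool_rot"],st["tool_pos"],st["finger_gap"],st["time_s"],st["ft_force"])
def ms(c,l,near):
    rs=[r for r in finder.silhouettes(c,l) if np.hypot(*(np.array(r["at"])-near))<25]
    if not rs: print("none",c,l); return None
    return rs[0]["mask"].astype(np.uint8)
m=ms("top","pan",(352,204))
if m is not None:
    ys,xs=np.nonzero(m); 
    h=xs>376; p=onz(t,np.c_[xs,ys],36)
    ph=p[h]; c=ph.mean(0); u=np.linalg.svd(ph-c)[2][0]; u=u*np.sign(-u[1]); 
    print("handle c",c,"dir",u,"end",(ph-c)@u@np.eye(1)[0] if 0 else ((ph-c)@u).max()*u+c)
    b=(xs<371); cnt=np.c_[xs,ys][b].astype(np.float32); hull=cv2.convexHull(cnt).reshape(-1,2)
    q=onz(t,hull,42).astype(np.float32); print("bowl circ",cv2.minEnclosingCircle(q))
m=ms("top","shaker",(248,164))
if m is not None:
    g=cv2.cvtColor(t["color"],cv2.COLOR_RGB2HSV)
    ys,xs=np.nonzero((m>0)); print("shaker mask bbox",xs.min(),xs.max(),ys.min(),ys.max())
    sel=(m>0)&(g[:,:,1]<50); sel=cv2.morphologyEx(sel.astype(np.uint8),cv2.MORPH_OPEN,np.ones((2,2)))
    ys,xs=np.nonzero(sel); q=onz(t,np.c_[xs,ys],70).astype(np.float32); print("tin",cv2.minEnclosingCircle(q), q.min(0),q.max(0))
for c,im,n in(("top",t,(131,177)),("side",s,(258,137))):
  m=ms(c,"control",n)
  if m is not None:
    print(c,cv2.minAreaRect(onz(im,np.argwhere(m)[:,::-1],22).astype(np.float32)))
def crop(im,x,y,w,h,k): return cv2.resize(im["color"][y:y+h,x:x+w,::-1],None,fx=k,fy=k,interpolation=cv2.INTER_CUBIC)
a=crop(t,95,100,80,130,4); b=crop(s,215,100,100,130,4)
cv2.imwrite("pics/c1.png",np.hstack([a,b]))
E
```

```text
[2.24475263e-01 9.74479786e-01 3.70780845e-05 2.59329560e-05] [273.41291017 562.0404133  231.33812824] 85.55913911998289 0.9 [-0.33043879 -0.32223633  0.96254084]
handle c [ 502.58339154 -314.57851308] dir [-5.01460313e-04 -9.99999874e-01] end [ 502.56251995 -356.20013889]
bowl circ ((503.1266784667969, -196.78663635253906), 56.688812255859375)
shaker mask bbox 215 281 132 199
tin ((583.439208984375, 50.76041793823242), 83.77205657958984) [504.16898  -29.425856] [665.94763 131.14934]
top ((560.5979614257812, 346.0398254394531), (175.27264404296875, 94.47710418701172), 1.7388663291931152)
side ((555.8226318359375, 364.1310729980469), (162.9197998046875, 191.1356964111328), 0.3298884630203247)
```

View pics/c1.png

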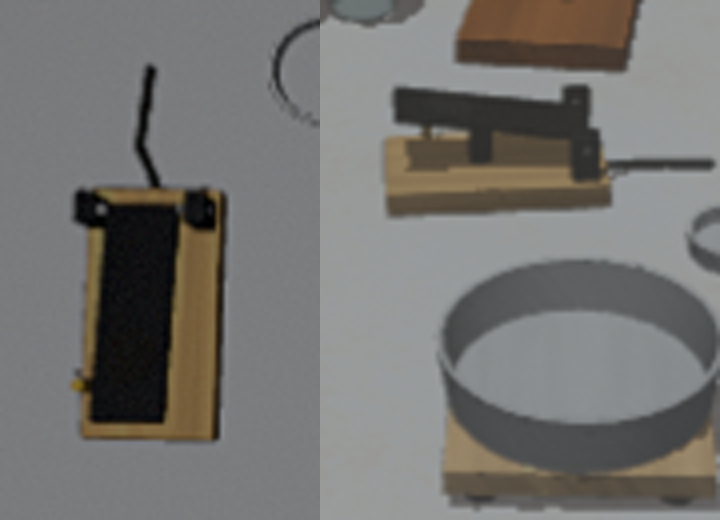

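Request:
carry_out(rows=[1,0.05,-0.03,0,-0.14,1,0.05,-0.03,0,-0.14,1,0.05,-0.03,0,-0.14,1,0.05,-0.03,0,-0.14,1,0.01,-0.06,0,-0.14,1,0.01,-0.06,0,-0.14,1,0.01,-0.06,0,-0.14,1,0,-0.06,0,-0.138])

```text
time_s: 2.1
tool_pos: [503.8, 200.1, 231.3]
tool_rot: [0.709, 0.705, 0.0, 0.0]
ft_force: [1.2, -0.9, 0.3]
finger_gap: 85.2
grasp_force: 0.0
```

```bash
python3 - <<'E'
from h import *
t=get_image("top")
for n,px,z in [("baseTL",(116,147),22),("TR",(151,147),22),("BL",(115,209.2),22),("BR",(149.5,210),22),("padTop1",(121.5,151.5),52),("padTop2",(139.5,152),52),("tip1",(118,205),74),("tip2",(136.2,205.8),74),("post",(114.5,196),52)]:
    print(n,np.round(onz(t,[px],z)[0],1))
s=sensors.read_state();print(s["tool_pos"],s["tool_rot"],s["joint_pos"],s["time_s"])
E
```

```text
baseTL [629.  390.4]
TR [631.5 301.2]
BL [471.2 384.9]
BR [471.9 297.7]
padTop1 [613.4 367.3]
padTop2 [613.5 322.5]
tip1 [480.3 363. ]
tip2 [479.7 318.9]
post [502.8 379. ]
[503.19765541 194.96113037 231.30721117] [ 7.11939399e-01  7.02240275e-01 -8.07621540e-04  4.85032944e-04] [ 0.24800135  0.37041696  1.76765494 -0.00196009  1.00442397  0.26277058] 2.15
```

Request:
carry_out(rows=[1,0,-0.062,0,0,1,0,-0.062,0,0,1,0,-0.062,0,0,1,0,-0.062,0,0,1,0,-0.062,-0.02,0,1,0,-0.062,-0.04,0,1,0,-0.062,-0.04,0,1,0,-0.06,-0.03,0])

```text
time_s: 3.15
tool_pos: [503.2, -268.0, 115.3]
tool_rot: [0.707, 0.707, 0.0, -0.0]
ft_force: [1.2, 0.3, 0.1]
finger_gap: 85.1
grasp_force: 0.0
```

Request:
carry_out(rows=[1,0,0,0,0,1,0,0,0,0,1,0,0,0,0])

```text
time_s: 3.52
tool_pos: [503.8, -265.4, 117.2]
tool_rot: [0.707, 0.708, 0.0, 0.0]
ft_force: [0.4, 0.4, -0.3]
finger_gap: 85.4
grasp_force: 0.0
```

Request:
carry_out(rows=[1,0,-0.037,0,0,1,0,0,-0.04,0,1,0,0,-0.04,0,1,0,0,-0.021,0,1,0,0,0,0])

```text
time_s: 4.15
tool_pos: [503.4, -302.1, 15.0]
tool_rot: [0.707, 0.708, -0.0, -0.001]
ft_force: [0.0, 0.2, 0.4]
finger_gap: 84.9
grasp_force: 0.0
```

Request:
carry_out(rows=[-1,0,0,0,0,-1,0,0,0,0,-1,0,0,0,0,-1,0,0,0,0,-1,0,0,0,0,-1,0,0,0,0,-1,0,0,0,0])

```text
time_s: 5.03
tool_pos: [503.5, -303.6, 15.5]
tool_rot: [0.707, 0.707, 0.0, 0.0]
ft_force: [-0.2, -2.6, 1.5]
finger_gap: 12.0
grasp_force: 58.4
```

Request:
carry_out(rows=[-1,0,0,0.005,0,-1,0,0,0.005,0,-1,0,0,0.005,0,-1,0,0,0.005,0,-1,0,0,0,0,-1,0,0,0,0])

```text
time_s: 5.78
tool_pos: [503.4, -303.4, 35.4]
tool_rot: [0.707, 0.707, 0.0, -0.0]
ft_force: [-0.0, 0.6, -1.6]
finger_gap: 12.1
grasp_force: 58.4
```

```bash
python3 - <<'E'
from h import *
s=get_image("side"); a=s["color"][210:384,170:330,::-1]
cv2.imwrite("pics/l1.png",cv2.resize(a,None,fx=3,fy=3))
st=sensors.read_state();print(st["torque"],st["ft_force"],st["grasp_force"])
E
```

```text
[-0.20356607  0.0264192   0.05691154] [-1.12931054 -0.06748064 -1.7728435 ] 58.4455668926239
```

View pics/l1.png

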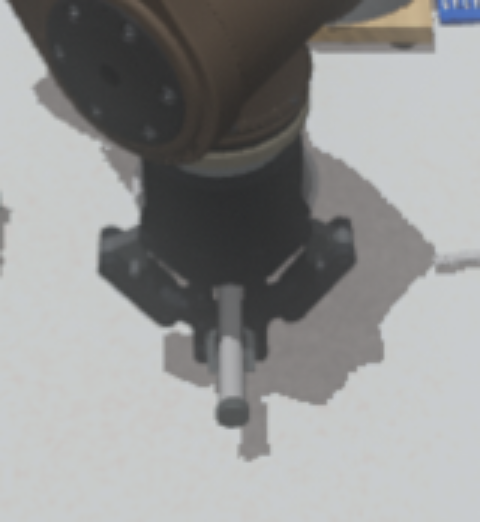

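Request:
carry_out(rows=[-1,0,0,0.01,0,-1,0,0,0.02,0,-1,0,0,0.025,0,-1,0,0,0.025,0,-1,0,0,0.025,0,-1,0.01,0.01,0.025,0,-1,0.01,0.02,0.02,0,-1,0.01,0.02,0.01,0])

```text
time_s: 6.82
tool_pos: [533.7, -252.9, 197.2]
tool_rot: [0.707, 0.707, 0.0, 0.001]
ft_force: [0.2, 1.2, -3.2]
finger_gap: 11.9
grasp_force: 58.5
```

Request:
carry_out(rows=[-1,0.01,0.025,0.01,0,-1,0.01,0.03,0.005,0,-1,0.01,0.03,0.005,0,-1,0.01,0.03,0,0,-1,0.01,0.03,0,0,-1,0.002,0.025,0,0,-1,0,0.015,0,0,-1,0,0,0,0])

```text
time_s: 7.82
tool_pos: [585.2, -67.8, 215.7]
tool_rot: [0.707, 0.708, 0.0, 0.0]
ft_force: [-0.5, -1.0, -2.1]
finger_gap: 12.0
grasp_force: 58.5
```

```bash
python3 - <<'E'
from h import *
s=get_image("side");t=get_image("top")
save(s,"pics/x.png")
cv2.imwrite("pics/m1.png",np.hstack([cv2.resize(s["color"][60:300,170:370,::-1],None,fx=2,fy=2),cv2.resize(t["color"][80:320,200:400,::-1],None,fx=2,fy=2)]))
st=sensors.read_state();print(st["torque"],st["ft_force"],st["tool_pos"],st["time_s"])
E
```

```text
[-0.18975766  0.00910218 -0.05077553] [ 1.11457413  1.02172288 -2.88147105] [585.32045367 -68.94904785 215.59106416] 7.925
```

View pics/m1.png

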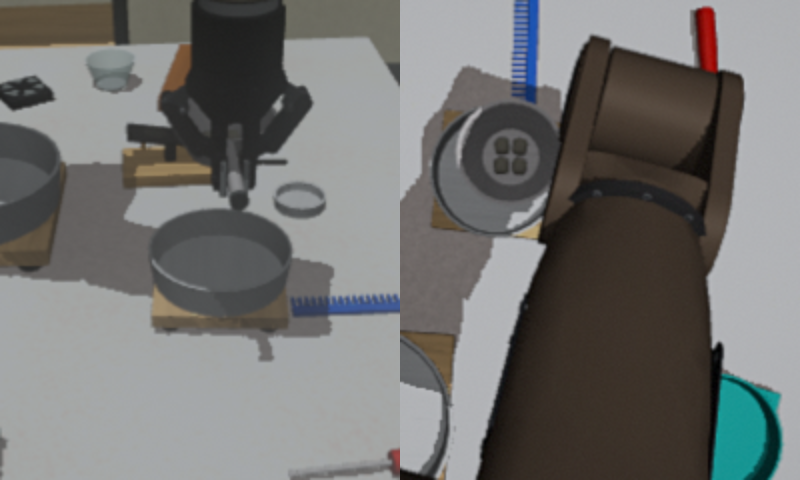

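Request:
carry_out(rows=[-1,0,0.02,0,0,-1,0,0.03,0,0,-1,0,0.025,0,0,-1,0,0.013,0,0,-0.8,0,0,0,0,-0.76,0,0,0,0,-0.74,0,0,0,0,-0.74,0,0,0,0])

```text
time_s: 8.93
tool_pos: [585.5, 19.1, 215.4]
tool_rot: [0.707, 0.707, 0.0, 0.0]
ft_force: [-0.2, -0.5, -2.1]
finger_gap: 11.9
grasp_force: 58.5
```

Request:
carry_out(rows=[-0.72,0,0,0,0,-0.72,0,0,0,0])

```text
time_s: 9.18
tool_pos: [585.4, 19.5, 215.4]
tool_rot: [0.707, 0.707, 0.0, 0.0]
ft_force: [0.3, -0.1, -1.8]
finger_gap: 12.5
grasp_force: 55.3
```

Request:
carry_out(rows=[-0.71,0,0,0,0,-0.71,0,0,0,0])

```text
time_s: 9.43
tool_pos: [585.4, 19.7, 215.4]
tool_rot: [0.707, 0.707, 0.0, 0.0]
ft_force: [0.2, 0.2, -1.7]
finger_gap: 12.4
grasp_force: 41.6
```

Request:
carry_out(rows=[-0.7,0,0,0,0,-0.7,0,0,0,0])

```text
time_s: 9.68
tool_pos: [585.4, 19.6, 215.4]
tool_rot: [0.707, 0.707, 0.0, 0.0]
ft_force: [0.7, 0.5, -3.0]
finger_gap: 13.2
grasp_force: 28.6
```

```bash
cat > k.py <<'E'
from h import *
import sys
s=get_image("side");t=get_image("top")
st=sensors.read_state();print(np.round(st["torque"],3),np.round(st["ft_force"],1),st["tool_pos"].round(1) if hasattr(st["tool_pos"],"round") else st["tool_pos"],st["grasp_force"],st["time_s"])
for c in("top","side"):
    print(c,[(round(r["conf"],2),np.round(r["at"]).tolist()) for r in finder.recognise(c,"pebble1")][:5],[(round(r["conf"],2),np.round(r["at"]).tolist(),int(r["mask"].sum())) for r in finder.silhouettes(c,"pan")][:2])
if len(sys.argv)>1: cv2.imwrite(sys.argv[1],np.hstack([cv2.resize(s["color"][60:300,170:370,::-1],None,fx=2,fy=2),cv2.resize(t["color"][80:320,200:400,::-1],None,fx=2,fy=2)]))
E
python3 k.py
```

```text
[-0.162  0.015  0.006] [-0.4 -0.3 -0.2] [585.4  19.6 215.4] 28.629851639270782 9.775
top [(0.57, [208.0, 152.0]), (0.56, [218.0, 162.0]), (0.49, [205.0, 152.0]), (0.38, [207.0, 161.0])] [(0.97, [206.0, 153.0], 1400)]
side [] [(0.58, [280.0, 118.0], 385)]
```

Request:
carry_out(rows=[-0.695,0,0,0,0,-0.695,0,0,0,0])

```text
time_s: 10.22
tool_pos: [585.4, 19.6, 215.4]
tool_rot: [0.707, 0.707, 0.0, 0.0]
ft_force: [0.1, -0.3, -1.6]
finger_gap: 13.0
grasp_force: 22.6
```

```bash
python3 k.py
```

```text
[-0.183 -0.006  0.043] [-1.2  0.3 -2.8] [585.4  19.6 215.4] 23.031424283981323 10.325
top [(0.61, [212.0, 161.0]), (0.48, [216.0, 154.0])] [(0.87, [210.0, 153.0], 1157)]
side [] [(0.59, [274.0, 119.0], 584)]
```

Request:
carry_out(rows=[-0.69,0,0,0,0])

```text
time_s: 10.65
tool_pos: [585.4, 19.6, 215.4]
tool_rot: [0.707, 0.707, 0.0, 0.0]
ft_force: [-0.7, 0.3, -1.7]
finger_gap: 13.0
grasp_force: 17.3
```

```bash
python3 k.py
```

```text
[-0.146  0.034  0.026] [-1.1 -0.4 -1.5] [585.4  19.6 215.4] 17.46405154466629 10.75
top [(0.54, [222.0, 157.0])] []
side [(0.7, [382.0, 290.0])] [(0.81, [278.0, 129.0], 641)]
```

```bash
python3 k.py pics/m2.png
```

```text
[-0.117 -0.014 -0.046] [-0.7 -0.1 -2. ] [585.4  19.6 215.4] 17.780090868473053 11.05
top [] [(0.85, [216.0, 156.0], 797), (0.73, [129.0, 177.0], 1038)]
side [] [(0.7, [278.0, 135.0], 800), (0.37, [350.0, 211.0], 677)]
```

View pics/m2.png

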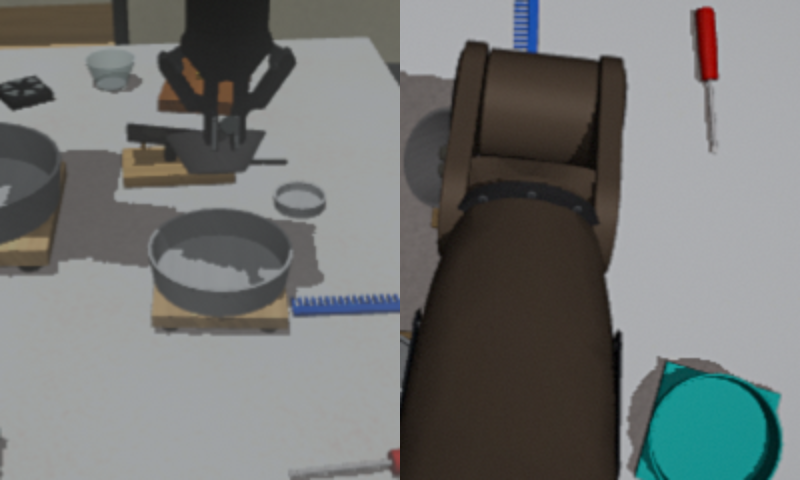

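Request:
carry_out(rows=[-0.69,0,-0.005,0,0,-0.69,0,-0.005,0,0,-0.69,0,0,0,0,-0.69,0,0,0,0])

```text
time_s: 11.75
tool_pos: [585.4, 9.5, 215.4]
tool_rot: [0.707, 0.707, 0.0, 0.0]
ft_force: [-0.2, 0.1, -1.4]
finger_gap: 13.5
grasp_force: 17.8
```

```bash
python3 k.py
```

```text
[-0.142 -0.011  0.067] [ 0.3  0.2 -2. ] [585.4   9.7 215.4] 17.780257165431976 11.85
top [] [(0.83, [221.0, 160.0], 840)]
side [] [(0.81, [275.0, 137.0], 824)]
```

Request:
carry_out(rows=[-0.69,0,0,0,0,-0.69,0,0,0,0,-0.69,0,0,0,0,-0.69,0,0,0,0,-0.69,0,0,0,0,-0.69,0,0,0,0])

```text
time_s: 12.8
tool_pos: [585.4, 9.6, 215.4]
tool_rot: [0.707, 0.707, 0.0, 0.0]
ft_force: [0.3, -0.7, -2.9]
finger_gap: 13.5
grasp_force: 17.8
```

```bash
python3 k.py pics/m3.png
```

```text
[-0.156  0.04   0.031] [ 0.6  0.9 -2.3] [585.4   9.6 215.4] 17.779653668403625 12.9
top [] [(0.82, [222.0, 157.0], 856), (0.47, [130.0, 182.0], 1063)]
side [] [(0.93, [279.0, 136.0], 815), (0.43, [382.0, 288.0], 957)]
```

View pics/m3.png

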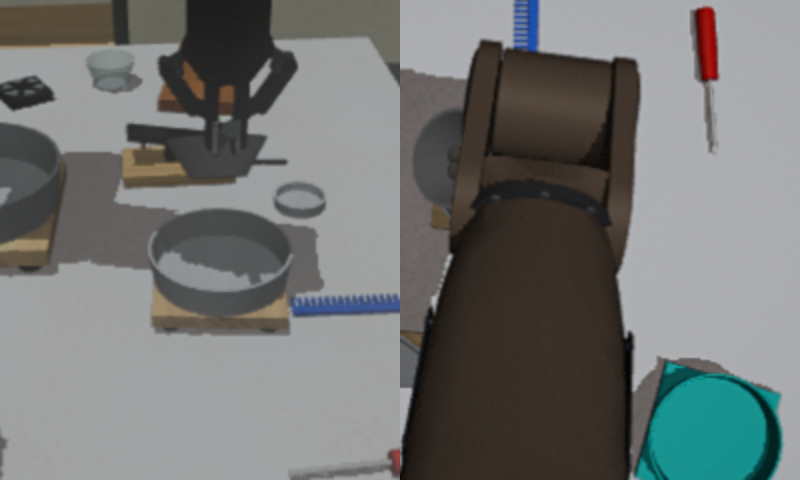

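```bash
cat >> k.py <<'E'
ms=finder.silhouettes("side","pan")
g=np.array(st["tool_pos"])+[0,0,19]
if ms: print("bottom row",np.nonzero(ms[0]["mask"])[0].max(), "cols",np.nonzero(ms[0]["mask"])[1].min(),np.nonzero(ms[0]["mask"])[1].max())
for d in range(20,111,15):
    th=np.deg2rad(d);Y=np.array([0,np.cos(th),-np.sin(th)]);Z=np.array([0,np.sin(th),np.cos(th)])
    a=np.linspace(0,6.28,40)
    P=[g+Y*(105+r*np.sin(q))+Z*z+np.array([r*np.cos(q),0,0]) for q in a for r,z in((56,6),(32,-36))]
    print(d,proj(s,P)[:,1].max().round(1),end="; ")
E
python3 k.py
```

```text
[-0.148  0.004  0.019] [ 0.5  0.1 -2.3] [585.4   9.6 215.4] 17.77948558330536 13.2
top [(0.54, [221.0, 157.0])] [(0.98, [221.0, 154.0], 915)]
side [] [(0.93, [280.0, 137.0], 936)]
bottom row 150 cols 253 302
20 139.0; 35 150.6; 50 165.3; 65 178.4; 80 188.9; 95 196.1; 110 204.4;
```

Request:
carry_out(rows=[-0.687,0,0,0,0,-0.687,0,0,0,0])

```text
time_s: 13.7
tool_pos: [585.4, 9.6, 215.4]
tool_rot: [0.707, 0.707, 0.0, 0.0]
ft_force: [-0.7, 0.1, -2.3]
finger_gap: 13.4
grasp_force: 14.7
```

```bash
python3 k.py
```

```text
[-0.133 -0.001 -0.002] [-0.3  0.1 -1.4] [585.4   9.6 215.4] 14.734250754117966 13.8
top [(0.54, [354.0, 103.0])] [(0.59, [223.0, 158.0], 681)]
side [] [(0.61, [276.0, 138.0], 993)]
bottom row 155 cols 255 302
20 139.0; 35 150.6; 50 165.3; 65 178.4; 80 188.9; 95 196.2; 110 204.4;
```

Request:
carry_out(rows=[-0.684,0,0,0,0,-0.684,0,0,0,0,-0.684,0,0,0,0])

```text
time_s: 14.42
tool_pos: [585.4, 9.6, 215.4]
tool_rot: [0.707, 0.707, 0.0, 0.0]
ft_force: [-0.3, -0.6, -2.4]
finger_gap: 13.5
grasp_force: 11.7
```

```bash
python3 k.py
```

```text
[-0.099  0.055 -0.007] [-0.2 -0.  -2.9] [585.4   9.6 215.4] 11.736676543951035 14.525
top [] [(0.57, [228.0, 158.0], 447)]
side [] [(0.73, [278.0, 146.0], 1196)]
bottom row 163 cols 254 303
20 139.0; 35 150.6; 50 165.3; 65 178.4; 80 188.9; 95 196.1; 110 204.4;
```

Request:
carry_out(rows=[-0.681,0,0,0,0,-0.681,0,0,0,0,-0.681,0,0,0,0])

```text
time_s: 15.15
tool_pos: [585.4, 9.6, 215.4]
tool_rot: [0.707, 0.707, 0.0, 0.0]
ft_force: [0.8, 0.3, -1.3]
finger_gap: 13.8
grasp_force: 8.7
```

```bash
python3 k.py
```

```text
[-0.117 -0.033  0.001] [ 0.1 -0.2 -2.7] [585.4   9.6 215.4] 8.723300993442535 15.25
top [] [(0.42, [228.0, 160.0], 108), (0.38, [353.0, 105.0], 437)]
side [] [(0.83, [278.0, 148.0], 1471), (0.17, [280.0, 196.0], 3791)]
bottom row 170 cols 253 303
20 139.0; 35 150.6; 50 165.3; 65 178.4; 80 188.9; 95 196.1; 110 204.4;
```

Request:
carry_out(rows=[-0.679,0,0,0,0,-0.679,0,0,0,0,-0.679,0,0,0,0])

```text
time_s: 15.88
tool_pos: [585.4, 9.6, 215.4]
tool_rot: [0.707, 0.707, 0.0, 0.0]
ft_force: [-0.4, 1.1, -1.8]
finger_gap: 14.2
grasp_force: 6.6
```

```bash
python3 k.py
```

```text
[-0.033 -0.008 -0.013] [ 0.1  0.3 -1.6] [585.4   9.6 215.4] 6.604375094175339 15.975
top [] []
side [] [(0.83, [278.0, 150.0], 1580)]
bottom row 173 cols 253 303
20 139.0; 35 150.6; 50 165.3; 65 178.4; 80 188.9; 95 196.1; 110 204.4;
```

Request:
carry_out(rows=[-0.6775,0,0,0,0,-0.6775,0,0,0,0,-0.6775,0,0,0,0])

```text
time_s: 16.6
tool_pos: [585.4, 9.6, 215.4]
tool_rot: [0.707, 0.707, 0.0, 0.0]
ft_force: [-0.2, 0.3, -1.8]
finger_gap: 13.6
grasp_force: 5.2
```

```bash
python3 k.py
```

```text
[-0.092 -0.002 -0.036] [-0.4 -0.4 -2.4] [585.4   9.6 215.4] 5.152770057320595 16.7
top [] []
side [] [(0.75, [278.0, 154.0], 1701), (0.45, [249.0, 137.0], 1114)]
bottom row 178 cols 254 304
20 139.0; 35 150.6; 50 165.3; 65 178.4; 80 188.9; 95 196.1; 110 204.4;
```

Request:
carry_out(rows=[-0.69,0,0,0,0,-0.69,0,0,-0.015,0,-0.69,0,-0.02,-0.015,0,-0.69,0,-0.02,0,0,-0.69,0,-0.015,0,0,-0.69,0,0,0,0])

```text
time_s: 17.7
tool_pos: [585.6, -46.9, 185.8]
tool_rot: [0.708, 0.706, 0.0, 0.0]
ft_force: [0.3, -0.1, -2.4]
finger_gap: 13.4
grasp_force: 14.1
```

```bash
python3 k.py
```

```text
[-0.05   0.023  0.035] [ 0.7 -0.1 -1.5] [585.5 -45.6 185.8] 14.107833802700043 17.8
top [(0.59, [252.0, 164.0])] [(0.59, [264.0, 161.0], 174)]
side [(0.32, [275.0, 209.0])] [(0.91, [281.0, 183.0], 1644)]
bottom row 204 cols 255 306
20 164.7; 35 175.2; 50 190.6; 65 204.6; 80 216.3; 95 224.9; 110 233.1;
```

Request:
carry_out(rows=[-0.69,0,-0.01,0,0,-0.69,0,-0.01,0,0,-0.69,0,-0.01,0.004,0,-0.69,0,0,0,0])

```text
time_s: 18.55
tool_pos: [585.6, -76.6, 189.9]
tool_rot: [0.707, 0.707, 0.0, 0.001]
ft_force: [0.1, -0.3, 0.0]
finger_gap: 13.6
grasp_force: 13.7
```

```bash
python3 k.py
```

```text
[-0.515  0.036 -0.003] [ 0.7 -2.   2.4] [585.6 -76.  189.8] 13.80924716591835 18.65
top [(0.64, [268.0, 169.0]), (0.62, [253.0, 164.0])] [(0.95, [275.0, 161.0], 585)]
side [] [(0.63, [281.0, 184.0], 1564)]
bottom row 204 cols 255 309
20 171.1; 35 181.7; 50 197.5; 65 212.1; 80 224.5; 95 233.7; 110 242.0;
```

```bash
python3 - <<'E'
from h import *
s=get_image("side");t=get_image("top")
cv2.imwrite("pics/m4.png",np.hstack([cv2.resize(s["color"][110:260,210:350,::-1],None,fx=3,fy=3,interpolation=cv2.INTER_CUBIC),cv2.resize(t["color"][100:250,200:320,::-1],None,fx=3,fy=3,interpolation=cv2.INTER_CUBIC)]))
E
```

```text
(no output)
```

View pics/m4.png

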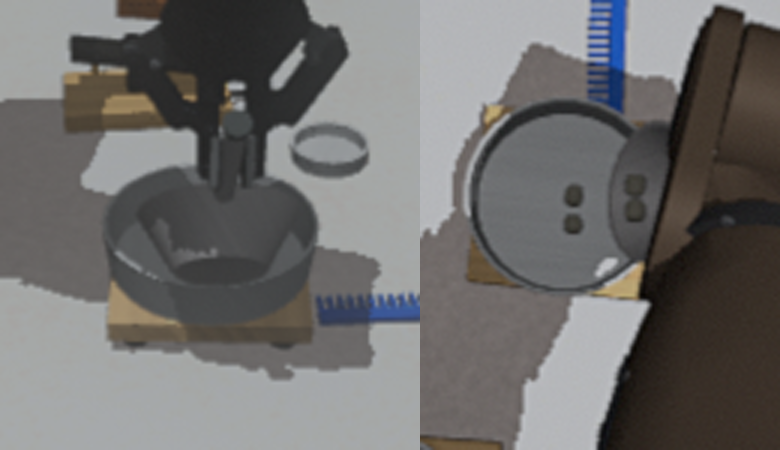

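Request:
carry_out(rows=[-0.7,0,0.01,0.015,0,-0.7,0,0.02,0.01,0,-0.69,0,0.02,0,0,-0.685,0,0.02,0,0,-0.68,0,0,0,0,-0.6785,0,0,0,0,-0.6775,0,0,0,0,-0.6775,0,0,0,0])

```text
time_s: 20.0
tool_pos: [585.4, -5.8, 214.3]
tool_rot: [0.707, 0.707, -0.0, -0.0]
ft_force: [-0.1, 0.6, -2.0]
finger_gap: 13.7
grasp_force: 5.2
```

```bash
python3 k.py
```

```text
[-0.04   0.007  0.076] [-0.5  0.8 -1.7] [585.4  -5.7 214.4] 5.173647254705429 20.1
top [(0.62, [133.0, 178.0])] []
side [(0.75, [251.0, 129.0]), (0.45, [281.0, 191.0]), (0.38, [273.0, 194.0])] [(0.61, [278.0, 157.0], 1708)]
bottom row 182 cols 254 305
20 143.0; 35 154.5; 50 169.5; 65 182.8; 80 193.6; 95 201.1; 110 209.4;
```

Request:
carry_out(rows=[-0.676,0,0,0,0,-0.676,0,0,0,0,-0.676,0,0,0,0,-0.69,0,0,0,0])

```text
time_s: 20.85
tool_pos: [585.4, -5.3, 214.4]
tool_rot: [0.707, 0.707, 0.0, 0.0]
ft_force: [0.4, -0.3, -2.2]
finger_gap: 13.6
grasp_force: 14.3
```

```bash
python3 k.py
```

```text
[-0.016 -0.013 -0.052] [ 0.2  0.3 -2.1] [585.4  -5.4 214.4] 14.255819320678711 20.95
top [] []
side [(0.37, [283.0, 191.0])] [(0.92, [281.0, 164.0], 1894)]
bottom row 189 cols 254 306
20 142.9; 35 154.4; 50 169.4; 65 182.7; 80 193.5; 95 201.0; 110 209.3;
```

Request:
carry_out(rows=[-0.69,0,0.035,0,0,-0.69,0,-0.05,0,0,-0.69,0,0.05,0,0,-0.69,0,-0.05,0,0,-0.69,0,0.015,0,0,-0.69,0,0,0,0])

```text
time_s: 21.95
tool_pos: [585.3, -4.9, 214.4]
tool_rot: [0.707, 0.707, 0.0, -0.0]
ft_force: [-0.4, -0.5, -1.2]
finger_gap: 13.7
grasp_force: 14.2
```

```bash
python3 k.py
```

```text
[ 0.026  0.039 -0.007] [-0.4 -0.5 -1. ] [585.4  -5.1 214.5] 14.179483652114868 22.05
top [(0.41, [226.0, 165.0])] []
side [(0.54, [282.0, 165.0]), (0.51, [283.0, 193.0]), (0.37, [274.0, 196.0])] [(0.63, [278.0, 165.0], 1984)]
bottom row 192 cols 254 306
20 142.8; 35 154.4; 50 169.3; 65 182.6; 80 193.4; 95 200.9; 110 209.2;
```

Request:
carry_out(rows=[-0.7,0,0,0.01,0,-0.7,0,-0.015,0,0,-0.7,0,-0.015,0,0,-0.7,0,-0.015,0,0,-0.7,0,0,0,0])

```text
time_s: 22.92
tool_pos: [585.3, -51.8, 224.2]
tool_rot: [0.708, 0.706, -0.0, -0.0]
ft_force: [-0.5, 0.1, -1.9]
finger_gap: 13.3
grasp_force: 23.3
```

```bash
python3 k.py; python3 - <<'E'
from h import *
s=get_image("side");t=get_image("top")
cv2.imwrite("pics/m5.png",np.hstack([cv2.resize(s["color"][110:260,210:350,::-1],None,fx=3,fy=3,interpolation=cv2.INTER_CUBIC),cv2.resize(t["color"][100:250,200:320,::-1],None,fx=3,fy=3,interpolation=cv2.INTER_CUBIC)]))
E
```

```text
[-0.021  0.027  0.021] [ 0.4 -0.4 -1.3] [585.3 -50.6 224.3] 23.289658427238464 23.025
top [(0.57, [253.0, 163.0]), (0.36, [230.0, 174.0])] []
side [] [(0.55, [283.0, 175.0], 2140)]
bottom row 202 cols 255 310
20 149.8; 35 161.4; 50 177.2; 65 191.3; 80 203.0; 95 211.3; 110 219.9;
```

View pics/m5.png

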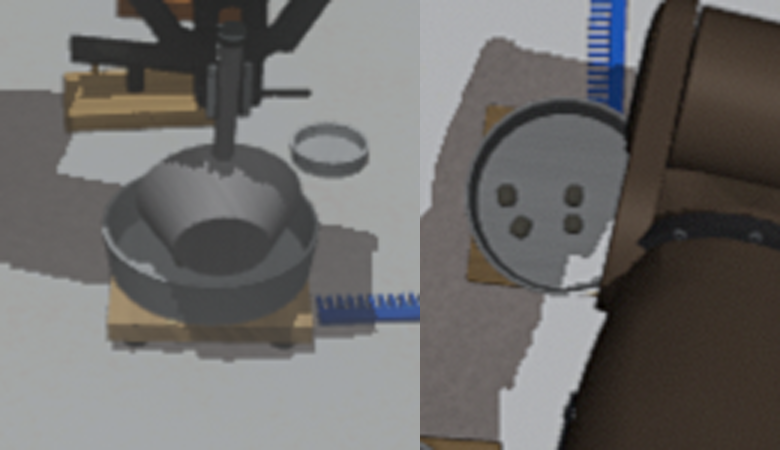

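Request:
carry_out(rows=[-0.72,0,0,0.02,0,-0.72,-0.01,-0.03,0.01,0,-0.72,-0.015,-0.04,0,0,-0.72,-0.015,-0.04,0,0,-0.72,-0.015,-0.04,0,0,-0.72,-0.015,-0.04,-0.01,0,-0.72,-0.01,-0.02,-0.03,0,-0.72,0,0,-0.03,0])

```text
time_s: 24.38
tool_pos: [504.8, -261.8, 183.8]
tool_rot: [0.708, 0.706, 0.0, 0.0]
ft_force: [-0.4, -0.1, -1.9]
finger_gap: 12.5
grasp_force: 42.6
```

Request:
carry_out(rows=[-0.7,0,0,-0.02,0,-0.7,0,0,-0.015,0,-0.69,0,-0.005,-0.015,0,-0.69,0,-0.01,-0.012,0,-0.69,0,-0.01,-0.012,0,-0.69,0,-0.01,-0.012,0])

```text
time_s: 25.12
tool_pos: [507.1, -297.7, 100.4]
tool_rot: [0.707, 0.707, 0.0, 0.004]
ft_force: [-1.3, -5.3, 15.9]
finger_gap: 13.2
grasp_force: 17.1
```

```bash
python3 k.py
```

```text
[-0.675  0.01  -0.014] [ 0.4 -3.8  9.6] [ 506.7 -298.    99.4] 16.389750838279724 25.225
top [(0.31, [262.0, 108.0]), (0.26, [174.0, 117.0])] [(0.63, [372.0, 205.0], 1291), (0.54, [249.0, 165.0], 3612)]
side [(0.61, [281.0, 191.0]), (0.41, [278.0, 182.0])] [(0.85, [245.0, 308.0], 1169), (0.38, [349.0, 216.0], 589)]
bottom row 320 cols 218 278
20 288.8; 35 301.7; 50 314.4; 65 333.0; 80 352.3; 95 369.5; 110 383.3;
```

Request:
carry_out(rows=[-0.685,0,-0.008,-0.012,0,-0.685,0,-0.008,-0.012,0,-0.685,0,-0.006,-0.012,0,-0.685,0,-0.005,-0.012,0,-0.685,0,0,-0.01,0,-0.685,0,0,-0.01,0])

```text
time_s: 26.22
tool_pos: [505.3, -322.1, 29.6]
tool_rot: [0.707, 0.707, 0.0, -0.0]
ft_force: [0.2, -0.8, 1.2]
finger_gap: 13.7
grasp_force: 10.7
```

```bash
python3 k.py
```

```text
[ 0.143 -0.011 -0.008] [-0.5  0.9  0.1] [ 505.  -321.7   29.1] 10.267293092329055 26.325
top [(0.62, [226.0, 164.0]), (0.52, [231.0, 174.0]), (0.36, [253.0, 164.0])] [(0.74, [383.0, 188.0], 166)]
side [] [(0.64, [245.0, 352.0], 580)]
bottom row 383 cols 243 254
20 325.9; 35 338.6; 50 351.4; 65 367.5; 80 387.4; 95 405.6; 110 420.8;
```

Request:
carry_out(rows=[-0.685,0,0,-0.005,0,-0.685,0,0,-0.005,0,-0.685,0,0,0,0])

```text
time_s: 26.95
tool_pos: [505.9, -323.1, 20.7]
tool_rot: [0.707, 0.707, 0.0, 0.001]
ft_force: [0.7, -1.9, 5.1]
finger_gap: 13.4
grasp_force: 12.3
```

```bash
python3 - <<'E'
from h import *
s=get_image("side")
st=sensors.read_state(); print(st["torque"],st["ft_force"],st["tool_pos"])
cv2.imwrite("pics/m6.png",cv2.resize(s["color"][210:384,170:330,::-1],None,fx=3,fy=3,interpolation=cv2.INTER_CUBIC))
E
```

```text
[-0.20522922 -0.11204784 -0.00606825] [ 0.36289845 -1.91506482  4.53948721] [ 505.89533873 -323.05713604   20.71791121]
```

View pics/m6.png

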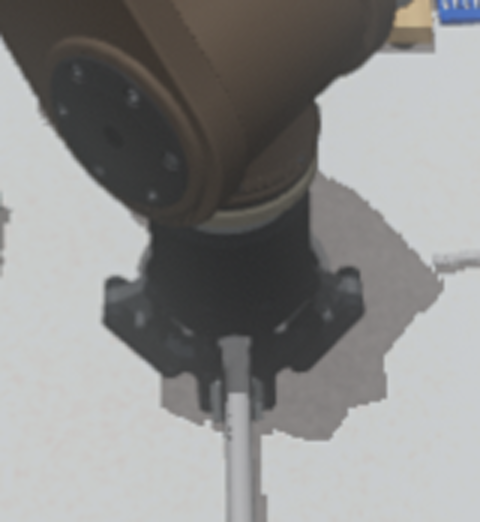

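Request:
carry_out(rows=[-0.685,0,0,-0.004,0,-0.68,0,0,0,0,-0.67,0,0,0,0,-0.66,0,0,0,0,-0.6,0,0,0,0,-0.3,0,0,0,0,0.2,0,0,0,0,0.2,0,0,0,0])

```text
time_s: 28.0
tool_pos: [505.4, -322.3, 16.4]
tool_rot: [0.707, 0.707, 0.0, 0.0]
ft_force: [-0.4, 0.1, -0.2]
finger_gap: 51.4
grasp_force: 0.0
```

Request:
carry_out(rows=[0.4,0,0,0,0,0.4,0,0,0.02,0,0.4,0,0,0.04,0,0.4,0,0,0.06,0,0.4,0,0,0.06,0,0.4,0,0,0.03,0,-1,0,0.05,0,0,-1,0,0.06,0,0])

```text
time_s: 29.0
tool_pos: [505.2, -211.7, 226.7]
tool_rot: [0.708, 0.706, 0.0, 0.0]
ft_force: [0.1, -0.3, 0.3]
finger_gap: 23.8
grasp_force: 0.0
```

Request:
carry_out(rows=[-1,0,0.06,0,0,-1,0,0.06,0,0,-1,0,0.06,0,0,-1,0,0.06,0,0,-1,0,0.06,0,0,-1,0,0.06,0,0,-1,0,0.06,0,0,-1,0,0.03,0,0])

```text
time_s: 30.0
tool_pos: [504.9, 240.3, 226.4]
tool_rot: [0.706, 0.708, 0.0, -0.0]
ft_force: [-0.5, -0.5, 0.6]
finger_gap: 0.4
grasp_force: 0.0
```

```bash
python3 - <<'E'
from h import *
t=get_image("top");s=get_image("side")
st=sensors.read_state(); print(st["tool_pos"],st["finger_gap"],st["time_s"])
for c,im,z in(("top",t,36),("side",s,36)):
    for r in finder.silhouettes(c,"pan")[:2]:
        m=r["mask"];print(c,r["conf"],r["at"],m.sum(),onz(im,[r["at"]],20))
        ys,xs=np.nonzero(m)
        if c=="top" and r["conf"]>.5:
            q=onz(im,np.c_[xs,ys],36);print("y range",q[:,1].min(),q[:,1].max());b=q[:,1]>q[:,1].min()+105
            print("bowl",cv2.minEnclosingCircle(onz(im,np.c_[xs,ys][b],42).astype(np.float32)))
            h=q[:,1]<q[:,1].min()+70;print("handle c",q[h].mean(0)); np.save("pm.npy",m)
        if c=="side": print("rows",ys.min(),ys.max(),"cols",xs.min(),xs.max())
E
```

```text
[504.93873675 240.17814216 226.2405625 ] 0.06483923261838336 30.1
top 0.73 [375.9, 201.7] 1903 [[ 509.57256394 -273.42178141]]
y range -410.1780043283504 -195.9583338319389
bowl ((506.976318359375, -250.86444091796875), 57.734535217285156)
handle c [ 505.28591235 -373.93386517]
side 0.69 [245.9, 305.1] 3170 [[ 503.76229734 -244.30589881]]
rows 277 383 cols 215 280
side 0.66 [259.9, 138.5] 1623 [[558.29841907 352.03270077]]
rows 121 153 cols 231 288
```

```bash
python3 - <<'E'
from h import *
s=get_image("side");t=get_image("top")
a=np.linspace(0,6.28,60)
for yc in(-250,-253):
  P=[(506+r*np.cos(q),yc+r*np.sin(q),z) for q in a for r,z in((56,42),(32,0))]
  p=proj(s,P);print(yc,p.min(0),p.max(0))
g=cv2.cvtColor(s["color"],cv2.COLOR_RGB2GRAY)
print([ (c,[(round(r["conf"],2),np.round(onz(t if c=="top" else s,[r["at"]],43)[0]).tolist()) for r in finder.recognise(c,"pebble1")]) for c in("top","side")])
print(np.round(proj(s,[(506,-410,43),(506,-410,36)]),1))
E
```

```text
-250 [214.18464779 274.97145348] [279.66783216 330.27723703]
-253 [214.11937512 276.20971144] [279.82251864 331.77412763]
[('top', [(0.67, [582.0, 49.0]), (0.6, [586.0, 106.0]), (0.39, [560.0, 98.0]), (0.27, [641.0, 355.0])]), ('side', [(0.51, [584.0, 92.0]), (0.48, [571.0, 50.0]), (0.45, [591.0, 46.0])])]
[[249.7 389.1]
 [249.9 391.6]]
```

Request:
carry_out(rows=[-1,0.007,0.05,0,0,-1,0.006,0.052,0,0,-1,0,0,-0.05,0,-1,0,0,-0.05,0,-1,0,0,-0.03,0,-1,0,0,-0.02,0,-1,0,0,0,0,-1,0,0,0,0])

```text
time_s: 31.4
tool_pos: [519.0, 339.4, 77.3]
tool_rot: [0.707, 0.707, 0.001, 0.0]
ft_force: [-0.1, 0.5, -0.1]
finger_gap: 0.2
grasp_force: 0.0
```

Request:
carry_out(rows=[-1,0,0,-0.005,0,-1,0,0,-0.005,0,-1,0,0,0,0])

```text
time_s: 31.78
tool_pos: [518.5, 339.7, 66.4]
tool_rot: [0.707, 0.707, 0.0, 0.0]
ft_force: [0.5, -0.1, 2.2]
finger_gap: -0.5
grasp_force: 1.0
```

Request:
carry_out(rows=[-1,0,0,-0.004,0,-1,0,0,-0.004,0,-1,0,0,-0.004,0,-1,0,0,-0.002,0,-1,0,0,0,0,-1,0,0,0,0,-1,0,0,0,0,-1,0,0,0,0])

```text
time_s: 32.78
tool_pos: [518.4, 339.6, 52.5]
tool_rot: [0.707, 0.707, -0.0, 0.0]
ft_force: [-2.6, 0.2, 4.0]
finger_gap: -0.2
grasp_force: 2.1
```

```bash
python3 - <<'E'
from h import *
s=get_image("side");f=[]
for i in range(6):
    get_image("side");st=sensors.read_state();f.append([*st["ft_force"],st["tool_pos"][2]])
print(np.mean(f,0))
# paddle tip edge in side image: dark rows at columns across paddle
g=cv2.cvtColor(s["color"],cv2.COLOR_RGB2GRAY)
for x in(484,495,560,590):
    for y in(320,):
        c,r=proj(s,[(x,y,52)])[0]; print(x,c.round(1),r.round(1),g[int(r)-8:int(r)+9,int(round(c))].tolist())
E
```

```text
[-2.47857121 -0.0791109   4.30378587 52.45163515]
484 233.8 134.9 [150, 98, 45, 38, 38, 37, 40, 39, 38, 40, 44, 66, 75, 73, 75, 75, 74]
495 237.7 134.8 [149, 95, 43, 37, 39, 38, 38, 40, 38, 39, 46, 65, 74, 73, 75, 74, 75]
560 261.0 134.0 [90, 73, 43, 40, 41, 41, 41, 41, 41, 43, 47, 65, 74, 73, 74, 75, 91]
590 271.7 133.6 [149, 73, 41, 41, 43, 46, 46, 46, 47, 45, 56, 74, 74, 74, 75, 75, 91]
```

```bash
python3 -c "
from cell import job_done
print(job_done())"
```

```text
the job is handed in; nothing more can be done
None
```

I handed the job in with all four pebbles in the shaker's tin, the empty pan standing upright and released on the table, and the arm holding the paddle level at about 52 mm with roughly 5 N; the verdict was not shown to me.

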